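# Set the bench air throttle two turns open and keep hold of it

### The arm

A 7-joint arm with a two-finger parallel gripper is mounted at the origin on the work surface. World frame = base frame: x ahead of the robot, y to its left, z up, the work surface at z = 0. Lengths are in m, angles in rad, forces in N, time in s.
With the tool pointing down it reaches from about 0.4 to 0.85 m from the base axis. Payload 10.4 kg.
Tool frame: the origin (TCP) lies between the finger pads, 19 mm behind the fingertips; this is the grasp point; z points along the fingers, y is the line along which they close (so a half turn about z gives the same grasp; the last joint's range is limited). The gripper opens to 87 mm and grips with 3 to 60 N. Pads are 19 mm wide; open, the fingers measure 117 mm over their backs; the gripper's body (75 mm by 190 mm) begins 51 mm behind the grasp point.
Start: joints at [-1.211, 0.332, -0.065, 1.46, 0.022, 1.35, -0.088], TCP at [0.233, 0.58, 0.241] pointing down, gripper open.
Joint ranges: [-2.6, 2.6], [-0.5, 2.12], [-1.47, 1.34], [0.16, 2.42], [-1.27, 4.41], [0.06, 2.06], [-2.6, 2.6]. Speed limits (rad/s): [2.22, 2.22, 2.79, 2.79, 3.14, 3.14, 3.14].

### API

Orientations are given as a unit quaternion [x, y, z, w].
In Python, from bench import sensors, eyes, order gives the robot as it stands.
- The arm moves only by the tool arm_command, never from a script. Its argument "steps" is a list of rows, each an object with "rot": the turn, a rotation vector about the world's x, y, z in degrees, a list of three; "slide": the shift along the world's x, y, z in m, a list of three; "grip": the opening, from 0 (shut) to 1 (fully open). A call has exactly 8 rows; each row shifts and turns the commanded pose from where the row before left it; what a row does not reach is not made up. A row lasts 1/8 s, in which the tool goes at most 62.5 mm and 10.7 degrees, less where a joint would pass 70% of its speed; a pose out of reach is approached as far as the arm can. A call with a gripper value outside its range is refused whole. The fingers move at their own pace and stop on an object; "newtons" is the grip in N (left out, the last holds). Time passes only in rows, so rows that do not move let the fingers close, or fill a call up. It gives the time, the measured TCP pose, the force, the opening and the grip force at its end, in the units of the state.
- sensors.read_state(): the state, without advancing time (a new reading comes with each control period).
- eyes.camera(name): name is "scene" or "side" or "wrist"; returns a dict with "pixels" (480x640x3 uint8, red, green, blue), "intrinsics" (3x3 intrinsics, pixels), "pose" (4x4, takes a point from camera to world coordinates). Camera axes: x right, y down, z forward; pixel columns grow to the right and rows downward; lengths in m; the calibration is good to about 2 mm. A picture is of the moment at which its call begins. There is no depth.
- order.close_job(): hands the job in; it is judged then, once.
Trained networks look in a picture, given as the dict that the camera call returned (one of the last four; its "shot" number tells which), for a name from the list of things; names that differ only in an ending like _2 or _b are one class to them, and where a whole thing is asked for, a point or a joint stands for the part that bears it (a point fixed in the world has none). Each returns a list of dicts, best first, with "conf" (0 to 1); they miss things now and then, are a little off and sometimes report something else, mostly with a low value. They report only what shows in the picture. A call takes as long as a camera call. They do not tell look-alikes from the thing itself.
- eyes.look_for(name, picture): "bbox" ([left, top, right, bottom] in pixels, round what is visible of it).
The state is a dict: "time": time; "joint_positions": joint angles; "joint_vel": joint speeds; "joint_torque": joint torques, N m; "ee_pos": TCP position; "eef_rot": TCP orientation; "ft_force": force on the tool from outside, world axes, zero at the start; "torque": the same for the moment, N m; "width": finger opening in m; "grip_force": force on a finger pad.
Only numpy, scipy, OpenCV 4.12 (cv2) and the standard library are available. Lean on these libraries where they do the work, as an engineer would, in place of code of your own. Each camera call takes 0.05 s, during which the arm holds its last target. There are 200 camera calls.

### The job

Set the air throttle valve on the assembly bench: by the black handle on its wheel, run the wheel clockwise (seen from above) until it is fully closed against its stop, then back it off anticlockwise exactly two full turns. Finish with the handle still gripped between the fingers and held still there - the job ends holding it, so do not let go; leave the other things on the bench where they are.

Things in the scene. Friction and masses are not known exactly. Their poses are not given: they have to be found in the camera images.
- valve: Brass throttle valve bolted to the bench, spindle upright, on an 84 mm square steel foot; air pipe leaves along its +y and -y at 34 mm height, turning down into the bench 90 mm out. Origin on the spindle axis at bench level, z up. Its +x is shown by a steel index finger under the wheel, reaching 76 mm from the axis, beyond the rim (upturned end, top 84 mm above the bench).
- wheel (a joint): Handwheel angle, rad. 0 = closed on a hard stop, handle over the index finger (valve +x); grows opening, anticlockwise from above, 6.283 a turn, counted over turns, up to 25.1. Handle direction from the axis = valve yaw + this value. Starts half to one and a half turns open. Friction about 0.12 N m (2.4 N at the handle); stays where left; the wheel does not rise or sink.
- wheel_hub (a point): Top centre of the nut on the wheel's hub, on the spindle axis, 118 mm above the bench. Aluminium three-spoke wheel: rim centre line 50 mm from the axis, rim 12 mm thick, its top 108 mm above the bench; hub 28 mm across.
- handle: Upright black plastic crank handle standing on the wheel rim, a plain cylinder 22 mm in diameter and 55 mm tall, its axis 50 mm from the spindle axis. It spins freely on its own pin, so a gripper may carry it round the circle without turning itself. Origin at the centre of its underside, 116 mm above the bench; z up; top at 171 mm.
- handle_mid (a point): Point on the handle's axis at half its height, 143.5 mm above the bench: the place to grip.
- cup: Bystander: white plastic cup, 80 mm across the rim, 85 mm tall, origin under its centre; leave alone.
- tray: Bystander: grey open parts tray 160 x 110 x 40 mm with metal clips, origin under its centre; leave alone.
- screwdriver: Bystander: wooden-handled screwdriver 200 mm long lying on the bench, origin under its middle, handle towards its -x; leave alone.
- disc: Bystander: white ceramic disc fitting, 60 mm across, 15 mm thick, origin under its centre; leave alone.
Not all that is in view belongs to the job. What is shaped like the valve but pink or red is not meant.

How it is judged:
On the way:
1. the wheel is run clockwise onto its stop, fully closed, with the gripper on the handle (value of joint wheel below 0.06 rad and contact force between the fingers and handle above 2 N), for 0.1 s.
At the end, for the whole second after the job is handed in: Closed on its stop first (within 0.06 rad, fingers on the handle), the wheel stands two turns open (12.566 rad) within 0.2 rad, at rest, the handle gripped between the fingers: over 8 N, TCP within 15 mm of the handle's axis and 40 mm of its middle (value of joint wheel between 12.366 and 12.766 rad and velocity of joint wheel between -0.1 and 0.1 rad/s and contact force between the fingers and handle above 8 N and horizontal distance between the grasp point and handle_mid below 0.015 m and distance between the grasp point and handle_mid below 0.04 m); the arm keeps its last pose, push and grip.
It fails at once if a bystander is pushed more than 30 mm (distance of any of cup, tray, screwdriver, disc from where it was at the start of the episode above 0.03 m).
It also fails if it takes over 64 s, if anything falls off the work surface, if the arm or the gripper's body presses on something with over 40 N, if the wrist force passes 120 N, or if a joint passes its speed limit or range.

## Working session

There is one attempt and no reset: what is moved stays moved. The work goes in short steps, Python scripts to look and compute and a tool call to move; the robot and the scene stay as the last step left them, time stands still between calls to the robot, and variables do not carry over. Pictures are saved under pics/ and viewed, at most 10 in all, crops included, and the job is handed in when it is done.

Besides the shell and the picture viewer there is one more tool, called after ">>>" as name(argument=value, ...), one argument or row to a line, values as JSON. arm_command: Moves the arm, as the interface text tells. Its arguments: {"type":"object","properties":{"steps":{"type":"array","items":{"type":"object","properties":{"rot":{"type":"array","items":{"type":"number"}},"slide":{"type":"array","items":{"type":"number"}},"grip":{"type":"number"}}}},"newtons":{"type":"number"}},"required":["steps"]}

```bash
mkdir -p pics; ls
cat > h.py <<'E'
import numpy as np,cv2
from bench import sensors,eyes,order
def ray(p,u,v):
    K=np.array(p["intrinsics"]);T=np.array(p["pose"])
    d=T[:3,:3]@np.linalg.solve(K,[u,v,1]);return T[:3,3],d
def atz(p,u,v,z):
    o,d=ray(p,u,v);return o+d*(z-o[2])/d[2]
def proj(p,X):
    K=np.array(p["intrinsics"]);T=np.array(p["pose"])
    c=K@(T[:3,:3].T@(np.array(X)-T[:3,3]));return c[:2]/c[2]
def save(p,n): cv2.imwrite(n,cv2.cvtColor(np.array(p["pixels"]),cv2.COLOR_RGB2BGR))
E
python3 - <<'E'
from h import *
s=sensors.read_state();print({k:np.round(v,3) for k,v in s.items()})
ps=[]
for c in ("scene","side"):
    p=eyes.camera(c);save(p,f"pics/{c}1.png");ps.append(p)
    for n in ("handle","wheel_hub","valve"):
        for r in eyes.look_for(n,p)[:3]: 
            b=r["bbox"];u,v=(b[0]+b[2])/2,(b[1]+b[3])/2
            print(c,n,np.round(b),round(r["conf"],2),np.round(atz(p,u,v,{"handle":.1435}.get(n,.1)),3))
E
```

```text
pics
{'time': np.float64(0.0), 'joint_positions': array([-1.211,  0.333, -0.065,  1.461,  0.022,  1.35 , -0.089]), 'joint_vel': array([ 0.001, -0.002, -0.001,  0.001, -0.002,  0.002,  0.001]), 'joint_torque': array([-0.0000e+00, -6.2326e+01,  2.5000e-02, -3.8989e+01, -6.1000e-02,
        4.0000e-02,  0.0000e+00]), 'ee_pos': array([0.233, 0.579, 0.24 ]), 'eef_rot': array([ 0.19 ,  0.982, -0.001, -0.   ]), 'ft_force': array([1.074, 0.322, 0.388]), 'torque': array([ 0.018, -0.039, -0.009]), 'grip_force': np.float64(0.0), 'width': np.float64(0.087)}
scene handle [280. 227. 293. 244.] 0.69 [ 0.551 -0.031  0.143]
scene handle [378. 233. 386. 252.] 0.58 [0.683 0.149 0.143]
scene handle [242. 192. 253. 210.] 0.47 [ 0.394 -0.06   0.144]
scene wheel_hub [263. 227. 314. 285.] 0.92 [ 0.573 -0.04   0.1  ]
scene wheel_hub [238. 183. 281. 218.] 0.9 [ 0.364 -0.019  0.1  ]
scene wheel_hub [365. 225. 405. 261.] 0.81 [0.658 0.179 0.1  ]
scene valve [228. 186. 299. 240.] 0.83 [ 0.413 -0.03   0.1  ]
scene valve [339. 226. 425. 281.] 0.77 [0.68  0.154 0.1  ]
scene valve [249. 226. 332. 307.] 0.6 [ 0.606 -0.052  0.1  ]
side handle [328. 200. 336. 219.] 0.62 [ 0.543 -0.028  0.143]
side handle [280. 240. 286. 258.] 0.48 [0.673 0.141 0.143]
side handle [380. 202. 387. 216.] 0.44 [ 0.388 -0.044  0.143]
side wheel_hub [300. 200. 338. 229.] 0.97 [ 0.585 -0.05   0.1  ]
side wheel_hub [270. 244. 311. 289.] 0.91 [0.649 0.169 0.1  ]
side wheel_hub [374. 197. 413. 239.] 0.78 [ 0.354 -0.05   0.1  ]
side valve [283. 202. 344. 253.] 0.96 [0.597 0.008 0.1  ]
side valve [360. 199. 412. 268.] 0.95 [0.376 0.018 0.1  ]
side valve [263. 242. 326. 318.] 0.8 [0.633 0.217 0.1  ]
```

View pics/scene1.png

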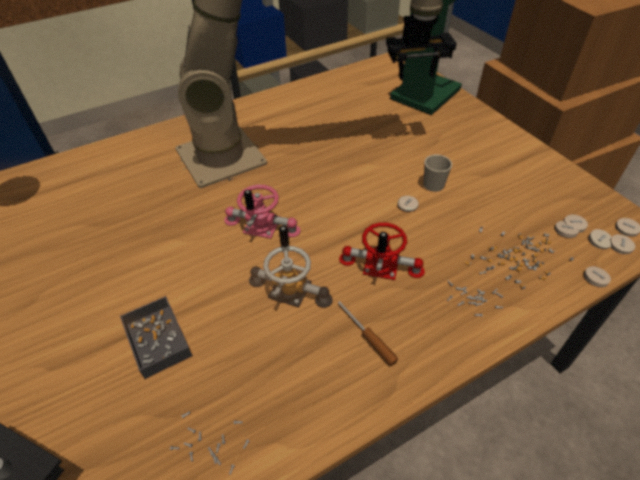

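View pics/side1.png

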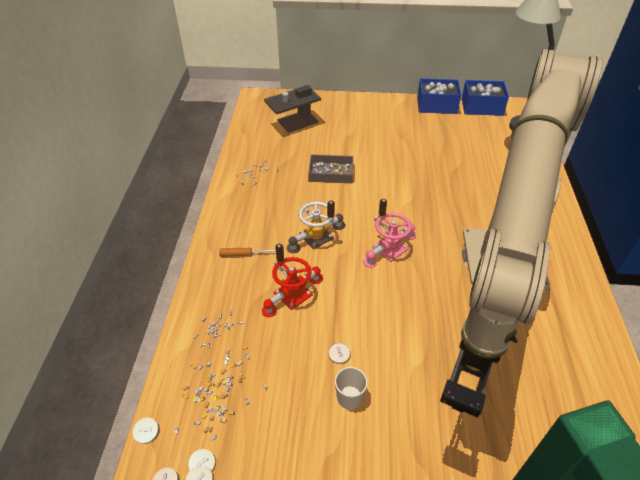

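The pictures show three valves. The brass one with the grey wheel and black handle is the one meant: scene pixel about (287,265), side pixel about (318,215). The pink and red ones are decoys. I'm moving above the brass one, at about (0.57, -0.04).

>>> arm_command(
  steps=[
    {"slide": [0.02,-0.038,0.01],"rot": [0,0,-4.5],"grip": 1},
    {"slide": [0.02,-0.038,0.01],"rot": [0,0,-4.5],"grip": 1},
    {"slide": [0.02,-0.038,0.01],"rot": [0,0,-4.5],"grip": 1},
    {"slide": [0.02,-0.038,0.01],"rot": [0,0,-4.5],"grip": 1},
    {"slide": [0.02,-0.038,0.01],"rot": [0,0,-4.5],"grip": 1},
    {"slide": [0.02,-0.038,0.01],"rot": [0,0,-4.5],"grip": 1},
    {"slide": [0.02,-0.038,0.01],"rot": [0,0,-4.5],"grip": 1},
    {"slide": [0.02,-0.038,0.01],"rot": [0,0,-4.5],"grip": 1},
  ],
)

```text
time: 1.4
ee_pos: [0.3939, 0.2744, 0.3218]
eef_rot: [0.485, 0.874, 0.0, 0.0]
ft_force: [0.5, 0.4, 0.0]
width: 0.0871
grip_force: 0.0
```

>>> arm_command(
  steps=[
    {"slide": [0.02,-0.038,0.005],"rot": [0,0,-4.5],"grip": 1},
    {"slide": [0.02,-0.038,0.005],"rot": [0,0,-4.5],"grip": 1},
    {"slide": [0.02,-0.038,0.005],"rot": [0,0,-4.5],"grip": 1},
    {"slide": [0.02,-0.038,0.005],"rot": [0,0,-4.5],"grip": 1},
    {"slide": [0.02,-0.038,0.005],"rot": [0,0,-4.5],"grip": 1},
    {"slide": [0.02,-0.038,0.005],"rot": [0,0,-4.5],"grip": 1},
    {"slide": [0.02,-0.038,0.005],"rot": [0,0,-4.5],"grip": 1},
    {"slide": [0,0,0],"rot": [0,0,0],"grip": 1},
  ],
)

```text
time: 2.4
ee_pos: [0.5342, 0.0062, 0.3566]
eef_rot: [0.706, 0.708, -0.0, 0.001]
ft_force: [-0.6, 0.1, -0.2]
width: 0.0866
grip_force: 0.0
```

Run:
```python
from h import *
s=sensors.read_state();print(s["ee_pos"],s["eef_rot"],np.round(s["joint_positions"],2))
p=eyes.camera("wrist");save(p,"pics/w1.png");print(np.round(p["pose"],3))
for n,z in (("handle",.1435),("wheel_hub",.105)):
    for r in eyes.look_for(n,p)[:3]:
        b=r["bbox"];u,v=(b[0]+b[2])/2,(b[1]+b[3])/2
        print(n,np.round(b),round(r["conf"],2),np.round(atz(p,u,v,z),3))
```

```text
[0.53422261 0.00622615 0.35663776] [ 7.05915975e-01  7.08295186e-01 -6.51674840e-05  7.49603852e-04] [-0.59  0.08  0.53  1.53 -0.04  1.54 -0.05]
[[ 1.     0.002  0.002  0.534]
 [ 0.003 -0.954 -0.299  0.088]
 [ 0.001  0.299 -0.954  0.501]
 [ 0.     0.     0.     1.   ]]
handle [475.  15. 528.  55.] 0.8 [0.681 0.153 0.143]
handle [325. 231. 349. 270.] 0.69 [ 0.549 -0.036  0.143]
handle [153. 248. 196. 287.] 0.69 [ 0.389 -0.054  0.143]
wheel_hub [383.   2. 531.  70.] 0.87 [0.657 0.158 0.105]
wheel_hub [ 96. 170. 206. 292.] 0.85 [ 0.354 -0.028  0.105]
wheel_hub [323. 202. 429. 302.] 0.62 [ 0.592 -0.051  0.105]
```

View pics/w1.png

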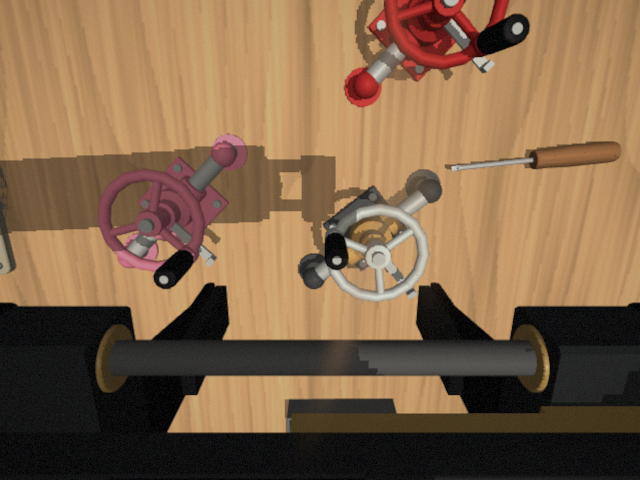

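The wrist picture shows the brass valve with its hub nut at about (377,257), handle at about (337,250) and index finger tip at about (411,292).

Run:
```python
from h import *
p=eyes.camera("wrist")
h=atz(p,377,257,.118);i=atz(p,411,291,.084);m=atz(p,337,250,.1435)
print(h,i,m,np.hypot(*(i-h)[:2]),np.hypot(*(m-h)[:2]))
print(np.degrees([np.arctan2(*(i-h)[1::-1]),np.arctan2(*(m-h)[1::-1])]))
```

```text
[ 0.59048814 -0.04589517  0.118     ] [ 0.63750186 -0.09981383  0.084     ] [ 0.54760705 -0.02992426  0.1435    ] 0.07153678514851824 0.045758691216309544
[-48.91359796 159.57233509]
```

>>> arm_command(
  steps=[
    {"slide": [0.006,-0.018,-0.02],"grip": 1},
    {"slide": [0.006,-0.018,-0.03],"grip": 1},
    {"slide": [0,0,-0.03],"grip": 1},
    {"slide": [0,0,-0.03],"grip": 1},
    {"slide": [0,0,-0.03],"grip": 1},
    {"slide": [0,0,-0.03],"grip": 1},
    {"slide": [0,0,-0.02],"grip": 1},
    {"slide": [0,0,0],"grip": 1},
  ],
  newtons=30,
)

```text
schema error: expected keys rot, slide, grip
```

Run:
```python
from h import *
p=eyes.camera("wrist");save(p,"pics/w2.png");print(sensors.read_state()["ee_pos"])
```

```text
[0.53311162 0.01105475 0.35615764]
```

View pics/w2.png

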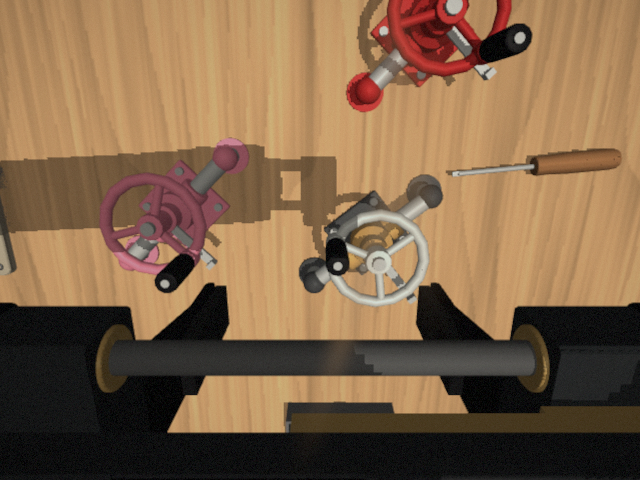

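The move was refused because `rot` is needed in every row. The picture shows the settled view: nut at (379,262), handle at (338,255), finger tip at (412,295). I'll recompute with these.

Run:
```python
from h import *
p=eyes.camera("wrist")
h=atz(p,379,261.5,.118);i=atz(p,412,294,.084);m=atz(p,338,255,.1435)
print(h,i,m,np.hypot(*(i-h)[:2]),np.hypot(*(m-h)[:2]))
print(np.degrees([np.arctan2(*(i-h)[1::-1]),np.arctan2(*(m-h)[1::-1])]),sensors.read_state()["ee_pos"])
for r in eyes.look_for("handle",p): b=r["bbox"];print(np.round(b),atz(p,(b[0]+b[2])/2,(b[1]+b[3])/2,.1435))
```

```text
[ 0.59285533 -0.05048818  0.118     ] [ 0.63904093 -0.10322173  0.084     ] [ 0.548683   -0.03469382  0.1435    ] 0.07009948305526749 0.046911157676146474
[-48.78716575 160.32486656] [0.53313819 0.01100612 0.35618712]
[478.  25. 529.  62.] [0.68080752 0.15271203 0.1435    ]
[329. 238. 348. 274.] [ 0.54909562 -0.03571826  0.1435    ]
[155. 251. 195. 290.] [ 0.38940694 -0.05290178  0.1435    ]
[453. 147. 625. 176.] [0.72769715 0.05644435 0.1435    ]
```

>>> arm_command(
  steps=[
    {"slide": [0.007,-0.023,-0.02],"rot": [0,0,0],"grip": 1},
    {"slide": [0.007,-0.022,-0.03],"rot": [0,0,0],"grip": 1},
    {"slide": [0,0,-0.035],"rot": [0,0,0],"grip": 1},
    {"slide": [0,0,-0.035],"rot": [0,0,0],"grip": 1},
    {"slide": [0,0,-0.035],"rot": [0,0,0],"grip": 1},
    {"slide": [0,0,-0.03],"rot": [0,0,0],"grip": 1},
    {"slide": [0,0,-0.022],"rot": [0,0,0],"grip": 1},
    {"slide": [0,0,0],"rot": [0,0,0],"grip": 1},
  ],
  newtons=30,
)

```text
time: 3.75
ee_pos: [0.5464, -0.0346, 0.148]
eef_rot: [0.703, 0.711, -0.001, -0.001]
ft_force: [0.4, 0.6, 0.6]
width: 0.087
grip_force: 0.0
```

Run:
```python
from h import *
p=eyes.camera("wrist");save(p,"pics/w3.png");print(sensors.read_state()["ee_pos"],sensors.read_state()["ft_force"])
```

```text
[ 0.54721304 -0.03477914  0.14931967] [ 0.59790141 -0.25723943  0.55983461]
```

View pics/w3.png

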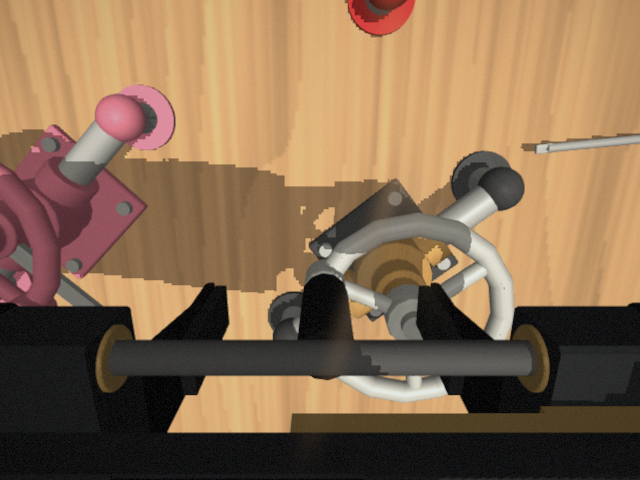

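The handle stands between the open fingers (column about 325). Closing.

>>> arm_command(
  steps=[
    {"slide": [0,0,0],"rot": [0,0,0],"grip": 0},
    {"slide": [0,0,0],"rot": [0,0,0],"grip": 0},
    {"slide": [0,0,0],"rot": [0,0,0],"grip": 0},
    {"slide": [0,0,0],"rot": [0,0,0],"grip": 0},
    {"slide": [0,0,0],"rot": [0,0,0],"grip": 0},
    {"slide": [0,0,0],"rot": [0,0,0],"grip": 0},
    {"slide": [0,0,0],"rot": [0,0,0],"grip": 0},
    {"slide": [0,0,0],"rot": [0,0,0],"grip": 0},
  ],
  newtons=40,
)

```text
time: 4.8
ee_pos: [0.5475, -0.0352, 0.1493]
eef_rot: [0.704, 0.711, 0.0, 0.0]
ft_force: [-0.6, -0.3, 0.1]
width: 0.0208
grip_force: 40.0
```

```bash
cat > arc.py <<'E'
import sys
from h import *
c=np.array([float(sys.argv[1]),float(sys.argv[2])]);st=float(sys.argv[3])
s=sensors.read_state();e=np.array(s["ee_pos"]);a=np.degrees(np.arctan2(*(e[:2]-c)[::-1]))
print(e.round(4),np.hypot(*(e[:2]-c)),a,np.round(s["ft_force"],1),s["width"],s["grip_force"])
n=int(sys.argv[4]) if len(sys.argv)>4 else 8
q=[e[:2]]+[c+.05*np.array([np.cos(t),np.sin(t)]) for t in np.radians(a+st*np.arange(1,n+1))]
print(np.diff(q,axis=0).round(4).tolist())
E
python3 arc.py .594 -.051 -12
```

```text
[ 0.5475 -0.0352  0.1493] 0.04912097531306021 161.25550017134475 [-0.6 -0.3  0.1] 0.020807560074308284 39.99996369704604
[[0.0035, 0.0098], [0.0063, 0.0084], [0.0079, 0.0069], [0.0091, 0.0051], [0.01, 0.0031], [0.0104, 0.001], [0.0104, -0.0012], [0.0099, -0.0034]]
```

>>> arm_command(
  steps=[
    {"slide": [0.0035,0.0098,0],"rot": [0,0,0],"grip": 0},
    {"slide": [0.0063,0.0084,0],"rot": [0,0,0],"grip": 0},
    {"slide": [0.0079,0.0069,0],"rot": [0,0,0],"grip": 0},
    {"slide": [0.0091,0.0051,0],"rot": [0,0,0],"grip": 0},
    {"slide": [0.01,0.0031,0],"rot": [0,0,0],"grip": 0},
    {"slide": [0.0104,0.001,0],"rot": [0,0,0],"grip": 0},
    {"slide": [0.0104,-0.0012,0],"rot": [0,0,0],"grip": 0},
    {"slide": [0,0,0],"rot": [0,0,0],"grip": 0},
  ],
)

```text
time: 5.8
ee_pos: [0.6055, -0.0054, 0.1493]
eef_rot: [0.705, 0.71, -0.001, 0.001]
ft_force: [-0.3, -10.5, 1.2]
width: 0.0211
grip_force: 40.0
```

```bash
python3 - <<'E'
from h import *
p=eyes.camera("wrist");save(p,"pics/w4.png")
E
python3 arc.py .594 -.051 -12
```

```text
[ 0.6054 -0.0054  0.1493] 0.047030230008294434 76.02345174933171 [ -0.  -10.7   0.1] 0.021091265857474048 40.000039846636355
[[0.0105, -0.0007], [0.0089, -0.0055], [0.0075, -0.0073], [0.0058, -0.0087], [0.0039, -0.0097], [0.0018, -0.0103], [-0.0004, -0.0104], [-0.0025, -0.0101]]
```

View pics/w4.png

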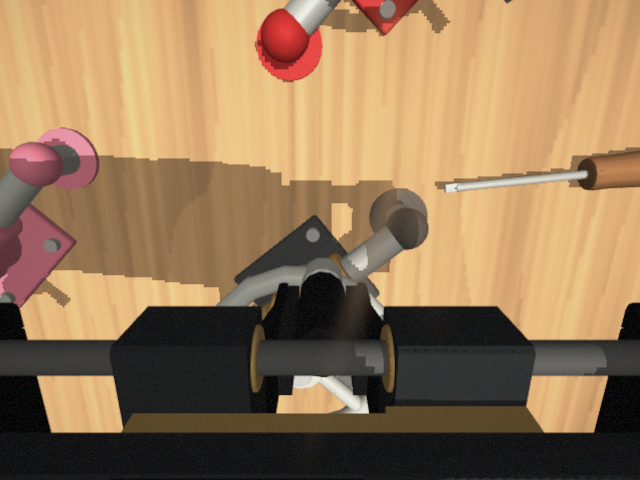

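```bash
cat > arc2.py <<'E'
import sys,numpy as np
# commanded x y, centre x y, deg step, n
x,y,cx,cy,st,n=map(float,sys.argv[1:])
e=np.array([x,y]);c=np.array([cx,cy]);a=np.degrees(np.arctan2(*(e-c)[::-1]));print(a)
q=np.array([e]+[c+.05*np.array([np.cos(t),np.sin(t)]) for t in np.radians(a+st*np.arange(1,n+1))]).round(4)
print(np.diff(q,axis=0).round(4).tolist(),q[-1])
E
python3 arc2.py .605 -.001 .595 -.0535 -12 8
```

```text
79.21570213243739
[[0.0094, -0.0064], [0.0091, -0.005], [0.0079, -0.0069], [0.0064, -0.0083], [0.0044, -0.0094], [0.0024, -0.0102], [0.0002, -0.0105], [-0.0019, -0.0102]] [ 0.6429 -0.0679]
```

>>> arm_command(
  steps=[
    {"slide": [0.0094,-0.0064,0],"rot": [0,0,0],"grip": 0},
    {"slide": [0.0091,-0.005,0],"rot": [0,0,0],"grip": 0},
    {"slide": [0.0079,-0.0069,0],"rot": [0,0,0],"grip": 0},
    {"slide": [0.0064,-0.0083,0],"rot": [0,0,0],"grip": 0},
    {"slide": [0.0044,-0.0094,0],"rot": [0,0,0],"grip": 0},
    {"slide": [0.0024,-0.0102,0],"rot": [0,0,0],"grip": 0},
    {"slide": [0.0002,-0.0105,0],"rot": [0,0,0],"grip": 0},
    {"slide": [-0.0019,-0.0102,0],"rot": [0,0,0],"grip": 0},
  ],
)

```text
time: 6.85
ee_pos: [0.6423, -0.0674, 0.1492]
eef_rot: [0.703, 0.711, -0.0, -0.002]
ft_force: [-9.8, 5.6, 8.0]
width: 0.0212
grip_force: 40.0
```

```bash
python3 arc2.py .6429 -.0679 .595 -.0535 -10 6; python3 arc.py .595 -.0535 -12
```

```text
-16.73216022779469
[[-0.0032, -0.0081], [-0.0046, -0.0074], [-0.0058, -0.0065], [-0.0069, -0.0054], [-0.0076, -0.0041], [-0.0083, -0.0028]] [ 0.6065 -0.1022]
[ 0.6423 -0.0674  0.1492] 0.04927317568792674 -16.345113900267858 [-9.8  5.6  8. ] 0.021232295877535817 40.0010270671919
[[-0.0033, -0.0099], [-0.0059, -0.0086], [-0.0076, -0.0072], [-0.0089, -0.0055], [-0.0098, -0.0035], [-0.0104, -0.0014], [-0.0104, 0.0008], [-0.01, 0.0029]]
```

>>> arm_command(
  steps=[
    {"slide": [-0.0032,-0.0081,0],"rot": [0,0,0],"grip": 0},
    {"slide": [-0.0046,-0.0074,0],"rot": [0,0,0],"grip": 0},
    {"slide": [-0.0058,-0.0065,0],"rot": [0,0,0],"grip": 0},
    {"slide": [-0.0069,-0.0054,0],"rot": [0,0,0],"grip": 0},
    {"slide": [-0.0038,-0.002,0],"rot": [0,0,0],"grip": 0},
    {"slide": [0,0,0],"rot": [0,0,0],"grip": 0},
    {"slide": [0,0,0],"rot": [0,0,0],"grip": 0},
    {"slide": [0,0,0],"rot": [0,0,0],"grip": 0},
  ],
)

```text
time: 7.85
ee_pos: [0.6245, -0.0934, 0.1496]
eef_rot: [0.702, 0.712, 0.005, 0.003]
ft_force: [27.7, 10.0, -16.5]
width: 0.021
grip_force: 40.0
```

```bash
python3 arc.py .595 -.0535 -12
python3 - <<'E'
from h import *
p=eyes.camera("wrist");save(p,"pics/w5.png")
E
```

```text
[ 0.6245 -0.0934  0.1496] 0.049628272803352164 -53.57638680153628 [ 27.7  10.  -16.5] 0.020960552421966795 39.99920398928225
[[-0.0088, -0.0056], [-0.0099, -0.0033], [-0.0104, -0.0012], [-0.0104, 0.001], [-0.01, 0.0032], [-0.0091, 0.0052], [-0.0078, 0.0069], [-0.0062, 0.0084]]
```

View pics/w5.png

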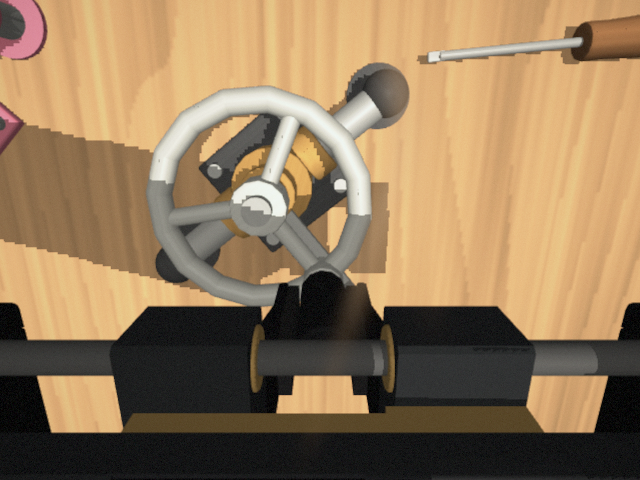

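The stop is reached: the reaction is about 29 N along the tangent, and the handle is over the index side. The hub nut is at (258,210). I'll refine the axis from it.

```bash
python3 - <<'E'
from h import *
p=eyes.camera("wrist")
h=atz(p,258,210,.118);print(h, sensors.read_state()["ft_force"])
m=atz(p,323,277,.116);print(m,np.degrees(np.arctan2(*(m-h)[1::-1])))
E
python3 arc2.py .618 -.0973 .595 -.0535 15 24
```

```text
[ 0.59445687 -0.05295162  0.118     ] [ 27.73947308  10.35896317 -15.94205538]
[ 0.62490104 -0.08674006  0.116     ] -47.98041416321361
-62.29540005285236
[[0.0109, 0.0071], [0.0084, 0.01], [0.0054, 0.0118], [0.0023, 0.0129], [-0.0012, 0.013], [-0.0045, 0.0122], [-0.0076, 0.0107], [-0.01, 0.0084], [-0.0118, 0.0054], [-0.0129, 0.0023], [-0.013, -0.0012], [-0.0122, -0.0045], [-0.0107, -0.0076], [-0.0084, -0.01], [-0.0054, -0.0118], [-0.0023, -0.0129], [0.0012, -0.013], [0.0045, -0.0122], [0.0076, -0.0107], [0.01, -0.0084], [0.0118, -0.0054], [0.0129, -0.0023], [0.013, 0.0012], [0.0122, 0.0045]] [ 0.6182 -0.0978]
```

>>> arm_command(
  steps=[
    {"slide": [0.0105,0.0071,0],"rot": [0,0,0],"grip": 0},
    {"slide": [0.0084,0.01,0],"rot": [0,0,0],"grip": 0},
    {"slide": [0.0054,0.0118,0],"rot": [0,0,0],"grip": 0},
    {"slide": [0.0023,0.0129,0],"rot": [0,0,0],"grip": 0},
    {"slide": [-0.0012,0.013,0],"rot": [0,0,0],"grip": 0},
    {"slide": [-0.0045,0.0122,0],"rot": [0,0,0],"grip": 0},
    {"slide": [-0.0076,0.0107,0],"rot": [0,0,0],"grip": 0},
    {"slide": [-0.01,0.0084,0],"rot": [0,0,0],"grip": 0},
  ],
)

```text
time: 8.95
ee_pos: [0.6217, -0.0127, 0.1493]
eef_rot: [0.704, 0.71, -0.0, 0.001]
ft_force: [-0.8, -6.7, 2.1]
width: 0.0209
grip_force: 40.0
```

>>> arm_command(
  steps=[
    {"slide": [-0.0118,0.0054,0],"rot": [0,0,0],"grip": 0},
    {"slide": [-0.0129,0.0023,0],"rot": [0,0,0],"grip": 0},
    {"slide": [-0.013,-0.0012,0],"rot": [0,0,0],"grip": 0},
    {"slide": [-0.0122,-0.0045,0],"rot": [0,0,0],"grip": 0},
    {"slide": [-0.0107,-0.0076,0],"rot": [0,0,0],"grip": 0},
    {"slide": [-0.0084,-0.01,0],"rot": [0,0,0],"grip": 0},
    {"slide": [-0.0054,-0.0118,0],"rot": [0,0,0],"grip": 0},
    {"slide": [-0.0023,-0.0129,0],"rot": [0,0,0],"grip": 0},
  ],
)

```text
time: 9.95
ee_pos: [0.5438, -0.0526, 0.1492]
eef_rot: [0.703, 0.711, -0.0, -0.001]
ft_force: [1.0, 2.9, 0.8]
width: 0.021
grip_force: 40.0
```

>>> arm_command(
  steps=[
    {"slide": [0.0012,-0.013,0],"rot": [0,0,0],"grip": 0},
    {"slide": [0.0045,-0.0122,0],"rot": [0,0,0],"grip": 0},
    {"slide": [0.0076,-0.0107,0],"rot": [0,0,0],"grip": 0},
    {"slide": [0.01,-0.0084,0],"rot": [0,0,0],"grip": 0},
    {"slide": [0.0118,-0.0054,0],"rot": [0,0,0],"grip": 0},
    {"slide": [0.0129,-0.0023,0],"rot": [0,0,0],"grip": 0},
    {"slide": [0.013,0.0012,0],"rot": [0,0,0],"grip": 0},
    {"slide": [0.0122,0.0045,0],"rot": [0,0,0],"grip": 0},
  ],
)

```text
time: 10.95
ee_pos: [0.6191, -0.0977, 0.1492]
eef_rot: [0.703, 0.711, 0.0, -0.001]
ft_force: [-8.8, 7.4, 8.1]
width: 0.0211
grip_force: 40.0
```

```bash
python3 arc.py .5945 -.053 15; python3 -c "from h import *;print(sensors.read_state()['joint_positions'])"
```

```text
[ 0.6191 -0.0977  0.1492] 0.05102012148717232 -61.124072001219766 [-8.8  7.4  8.1] 0.0210809795447837 40.001321621239185
[[0.01, 0.0086], [0.0081, 0.0102], [0.0052, 0.012], [0.002, 0.0129], [-0.0014, 0.013], [-0.0048, 0.0122], [-0.0077, 0.0105], [-0.0102, 0.0081]]
[-0.35005847  0.43979001  0.56601529  1.59580574 -0.25068118  1.18036901
  0.27996178]
```

One turn minus about 13°. Now the second turn, then a final 13°.

>>> arm_command(
  steps=[
    {"slide": [0.0107,0.0076,0],"rot": [0,0,0],"grip": 0},
    {"slide": [0.0084,0.01,0],"rot": [0,0,0],"grip": 0},
    {"slide": [0.0054,0.0118,0],"rot": [0,0,0],"grip": 0},
    {"slide": [0.0023,0.0129,0],"rot": [0,0,0],"grip": 0},
    {"slide": [-0.0012,0.013,0],"rot": [0,0,0],"grip": 0},
    {"slide": [-0.0045,0.0122,0],"rot": [0,0,0],"grip": 0},
    {"slide": [-0.0076,0.0107,0],"rot": [0,0,0],"grip": 0},
    {"slide": [-0.01,0.0084,0],"rot": [0,0,0],"grip": 0},
  ],
)

```text
time: 11.95
ee_pos: [0.6227, -0.0134, 0.1493]
eef_rot: [0.704, 0.71, -0.0, 0.001]
ft_force: [-1.4, -5.2, 1.8]
width: 0.0213
grip_force: 40.0
```

>>> arm_command(
  steps=[
    {"slide": [-0.0118,0.0054,0],"rot": [0,0,0],"grip": 0},
    {"slide": [-0.0129,0.0023,0],"rot": [0,0,0],"grip": 0},
    {"slide": [-0.013,-0.0012,0],"rot": [0,0,0],"grip": 0},
    {"slide": [-0.0122,-0.0045,0],"rot": [0,0,0],"grip": 0},
    {"slide": [-0.0107,-0.0076,0],"rot": [0,0,0],"grip": 0},
    {"slide": [-0.0084,-0.01,0],"rot": [0,0,0],"grip": 0},
    {"slide": [-0.0054,-0.0118,0],"rot": [0,0,0],"grip": 0},
    {"slide": [-0.0023,-0.0129,0],"rot": [0,0,0],"grip": 0},
  ],
)

```text
time: 12.95
ee_pos: [0.5438, -0.0527, 0.1493]
eef_rot: [0.703, 0.711, -0.0, -0.001]
ft_force: [1.1, 2.8, 0.8]
width: 0.0214
grip_force: 40.0
```

>>> arm_command(
  steps=[
    {"slide": [0.0012,-0.013,0],"rot": [0,0,0],"grip": 0},
    {"slide": [0.0045,-0.0122,0],"rot": [0,0,0],"grip": 0},
    {"slide": [0.0076,-0.0107,0],"rot": [0,0,0],"grip": 0},
    {"slide": [0.01,-0.0084,0],"rot": [0,0,0],"grip": 0},
    {"slide": [0.0118,-0.0054,0],"rot": [0,0,0],"grip": 0},
    {"slide": [0.0129,-0.0023,0],"rot": [0,0,0],"grip": 0},
    {"slide": [0.013,0.0012,0],"rot": [0,0,0],"grip": 0},
    {"slide": [0.0122,0.0045,0],"rot": [0,0,0],"grip": 0},
  ],
)

```text
time: 13.95
ee_pos: [0.6191, -0.0977, 0.1492]
eef_rot: [0.703, 0.711, 0.0, -0.001]
ft_force: [-8.7, 7.5, 8.5]
width: 0.0214
grip_force: 40.0
```

>>> arm_command(
  steps=[
    {"slide": [0.0045,0.003,0],"rot": [0,0,0],"grip": 0},
    {"slide": [0.0045,0.0037,0],"rot": [0,0,0],"grip": 0},
    {"slide": [0,0,0],"rot": [0,0,0],"grip": 0},
    {"slide": [0,0,0],"rot": [0,0,0],"grip": 0},
    {"slide": [0,0,0],"rot": [0,0,0],"grip": 0},
    {"slide": [0,0,0],"rot": [0,0,0],"grip": 0},
    {"slide": [0,0,0],"rot": [0,0,0],"grip": 0},
    {"slide": [0,0,0],"rot": [0,0,0],"grip": 0},
  ],
)

```text
time: 14.95
ee_pos: [0.6283, -0.0906, 0.1493]
eef_rot: [0.703, 0.711, 0.001, -0.0]
ft_force: [-3.2, 5.1, 4.7]
width: 0.0214
grip_force: 40.0
```

```bash
python3 arc.py .5945 -.053 15
python3 - <<'E'
from h import *
p=eyes.camera("wrist");save(p,"pics/w6.png")
E
```

```text
[ 0.6283 -0.0906  0.1493] 0.05055360718644902 -47.99334116897345 [-3.2  5.1  4.7] 0.02140426537538381 40.00039389822632
[[0.0081, 0.0103], [0.0056, 0.0118], [0.0024, 0.0128], [-0.001, 0.013], [-0.0044, 0.0123], [-0.0074, 0.0108], [-0.0099, 0.0085], [-0.0118, 0.0056]]
```

View pics/w6.png

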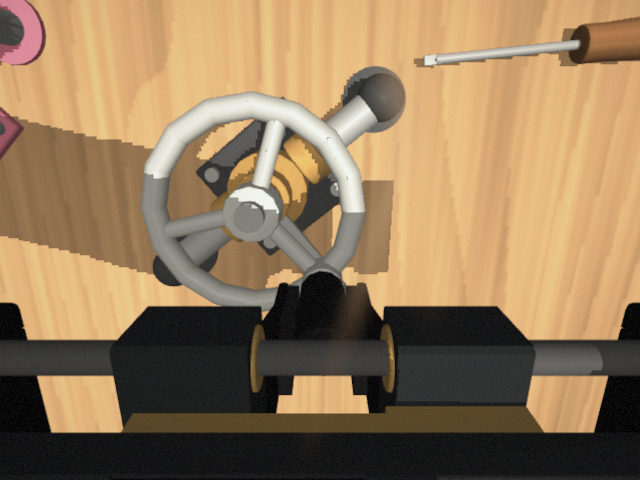

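Compared with the closed picture, the spokes stand about 4° further anticlockwise, which is inside tolerance. I'll nudge back about 3 mm.

>>> arm_command(
  steps=[
    {"slide": [-0.0013,-0.0011,0],"rot": [0,0,0],"grip": 0},
    {"slide": [-0.0012,-0.0011,0],"rot": [0,0,0],"grip": 0},
    {"slide": [0,0,0],"rot": [0,0,0],"grip": 0},
    {"slide": [0,0,0],"rot": [0,0,0],"grip": 0},
    {"slide": [0,0,0],"rot": [0,0,0],"grip": 0},
    {"slide": [0,0,0],"rot": [0,0,0],"grip": 0},
    {"slide": [0,0,0],"rot": [0,0,0],"grip": 0},
    {"slide": [0,0,0],"rot": [0,0,0],"grip": 0},
  ],
)

```text
time: 16.0
ee_pos: [0.6259, -0.0928, 0.1493]
eef_rot: [0.703, 0.711, 0.001, -0.0]
ft_force: [-2.6, 5.7, 2.7]
width: 0.0211
grip_force: 40.0
```

```bash
python3 arc.py .5945 -.053 15; python3 -c "
from bench import order
print(order.close_job())"
```

```text
[ 0.6259 -0.0928  0.1493] 0.05066694215428443 -51.713578891603134 [-2.6  5.7  2.7] 0.02114734282630178 40.000409432686865
[[0.0087, 0.0099], [0.0064, 0.0114], [0.0032, 0.0127], [-0.0002, 0.0131], [-0.0036, 0.0126], [-0.0067, 0.0112], [-0.0094, 0.0091], [-0.0114, 0.0064]]
the job is handed in; nothing more can be done
None
```

I ran the wheel clockwise onto its stop, backed it off two full turns (within a few degrees by my measurement), and handed the job in at about 16 s with the handle still gripped at 40 N; no verdict came back.

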